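Feed a capsule frame under the closing press and press it shut

ROBOT

A 7-joint arm with a two-finger parallel gripper is mounted at the origin on the work surface; the furniture and walls round the work are solid. World frame = base frame: x ahead of the robot, y to its left, z up, the work surface at z = 0. Lengths are in m, angles in degrees, forces in N, time in s.
With the tool pointing down it reaches from about 0.4 to 0.925 m from the base axis. Payload 5.6 kg.
Tool frame: the origin (TCP) lies on the front face of the gripper's body, between the roots of the fingers; the fingertips stand 73 mm ahead of it and the grasp point (between the pads) lies tcp_to_grasp ahead of it (tcp_to_grasp is the distance from the TCP to the grasp point, in m); z points along the fingers, y is the line along which they close (so a half turn about z gives the same grasp; the last joint's range is limited). The gripper opens to 85 mm and grips with 20 to 120 N. Pads are 22 mm wide; open, the fingers measure 114 mm over their backs; the gripper's body (76 mm by 85 mm) begins 54 mm behind the grasp point. The pads swing forward as they close: fully open they stand 13 mm farther back than shut.
Start: joints at [-2.464, 26.786, -0.665, 91.828, 0.344, 61.387, -3.226], TCP at [0.65, -0, 0.304] pointing down, gripper open.
Joint ranges: [-144.91, 144.91], [-17.63, 115.5], [-89.93, 88.59], [15.96, 139.68], [-74.01, 254.01], [8.47, 105.57], [-167.45, 167.45]. Speed limits (degrees/s): [147.25, 147.25, 180, 180, 180, 180, 180].

INTERFACE

Orientations are given as [roll, pitch, yaw] about the fixed x, y, z axes, in that order (R = Rz(yaw) Ry(pitch) Rx(roll)).
In Python, from bench import * gives the robot as it stands.
- The arm moves only by the tool jog_arm, never from a script. Its argument "increments" is one flat list of numbers, 7 for each row, row after row: the shift along the world's x, y, z in m, then the turn, a rotation vector about the world's x, y, z in rad, then the finger opening in m, from 0 to 0.0854. In form: [x, y, z, ax, ay, az, hand, x, y, z, ax, ay, az, hand, ...]. A call has 1 to 12 rows; each row is the pose to reach, as a shift and turn from the pose commanded when the call began; what a row does not reach only later rows make up. A row lasts 1/8 s, in which the tool goes at most 62.5 mm and 10.7 degrees, less where a joint would pass 70% of its speed; a pose out of reach is approached as far as the arm can. A call with a gripper value outside its range is refused whole. The fingers move at their own pace and stop on an object; the grip force is fixed at half the most. Time passes only in rows, so rows that repeat a pose let the fingers close. It gives the time, the measured TCP pose, the force, the opening and the grip force at its end, in the units of the state.
- get_obs(): the state, without advancing time (a new reading comes with each control period).
- get_image(name): name is "scene" or "side" or "wrist"; returns the picture (480x640x3 uint8, blue, green, red); there is no depth.
- camera_params(name): a dict with "fx", "fy", "cx", "cy" (pixels), "R" (3x3) and "t" (3): a world point X has camera coordinates R X + t. Camera axes: x right, y down, z forward; pixel columns grow to the right and rows downward; lengths in m; the calibration is good to about 2 mm. A picture is of the moment at which its call begins: read the wrist's pose just before it. camera_params takes no time and is no camera call; for the wrist camera it gives the pose at the moment of the call.
- hand_in(): hands the job in; it is judged then, once.
The state is a dict: "t": time; "qpos": joint angles; "qvel": joint speeds; "joint_torque": joint torques, N m; "ee_pos": TCP position; "tcp_rot": TCP orientation; "contact_force": force on the tool from outside, world axes, zero at the start; "wrist_torque": the same for the moment, N m; "gripper_width": finger opening in m; "gripper_force": force on a finger pad.
Only numpy, scipy, OpenCV 4.12 (cv2) and the standard library are available. Lean on these libraries where they do the work, as an engineer would, in place of code of your own. Each camera call takes 0.05 s, during which the arm holds its last target. There are 200 camera calls.

TASK

Using only the fingertips, without gripping or lifting anything, push the loading slide with its capsule frame along the press bed and under the low press head until it is fully home against the stops, keeping it flat on the bed and not pressing on the frame. Then push the press lever all the way down to close the capsules, and let the lever come back up by itself. Leave the ointment jars and the small brown bottle beside the press where they stand.

Things in the scene. Friction and masses are not known exactly. Their poses are not given: they have to be found in the camera images.
- press: Bench capsule-closing press, fixed on the counter. Origin: on the counter (z = 0.006) below the middle of the press head; x = feed direction along the bed, away from the open loading end; y to the left of it; z up. Bed: flat grey plate, x -235 to +60 mm, y +-85, top 18 mm above the origin. A slide that is fully home has its origin at x = 0, y = 0 here.
- platen_face (a point): Middle of the underside of the flat platen (x +-36, y +-43 mm) under the press head, 38.5 mm above the bed; axes as the press. The head is a grey beam, press x +-22, y +-84, 80 to 118 mm above the press origin (nuts to 125), on columns at y +-72.
- rail_mouth (a point): On the bed, midway between the near ends of the guide rails, at press x = -18 mm. Rails 14 mm high, inside faces at y +-45, run on to x = +60; before them lead-ins flare out to y +-57 at x = -43. Two fixed stop pins, near faces at x = +40, y +-28, end the travel.
- slide: Loose aluminium loading slide with capsule frame, 0.35 to 0.5 kg, flat on the bed; pushing it takes 2 to 4 N. Origin: underside, below the frame's middle; x to its leading end. Base 5 mm thick, x -100 to +40 mm, y +-43. Frame x +-35, y +-40, top 34 mm up when open, 29 closed. Starts 95 to 115 mm short of home, up to 12 mm aside, turned up to 0.2 rad.
- slide_lip (a point): Middle of the outer (pushing) face of the upright lip at the slide's trailing end, at slide x = -100 mm, 13 mm above its underside. Lip 26 mm high, 86 mm wide, facing back along the slide's -x. When the slide is home it stands 78 mm in front of the press head.
- cap_frame (a joint): How far the upper capsule plate is pressed down onto the lower (m): 0 = capsules open, 0.005 = hard shut; above 0.004 counts as closed. Stiff (about 6 N) and stays where it is pressed.
- press_lever (a joint): Press lever angle (rad): 0 = at rest, 40 degrees above level; 0.75 = all the way down on its stop, 3 degrees below level. Springs back to 0 when let go. Shaft parallel to press x through y = 0, 99 mm above the press origin; the lever, cranked forward, reaches out towards +y and its end swings down. Full swing drives the platen 9.2 mm down. Takes 5 to 12 N.
- lever_grip (a point): Middle of the lever's black grip, on its axis: bar 22 mm in diameter, 85 mm long, parallel to press x (x -138 to -53), centre x = -95 mm, 180 mm from the shaft. At rest its axis is at press y = +138, 215 mm above the press origin; all the way down at y = +180, 90 mm above it.
- jar_a: White ointment jar with screw lid, 60 mm in diameter, 42 mm high, loose, to the right of the bed; origin at the middle of its underside. Leave it alone.
- jar_b: White ointment jar with screw lid, 58 mm in diameter, 40 mm high, loose, to the right of the bed; origin at the middle of its underside. Leave it alone.
- small_bottle: Brown glass bottle with white cap, 44 mm in diameter, 100 mm high, loose, to the right of the press head; origin at the middle of its underside. Leave it alone.

How it is judged (in metres and radians):
On the way, in this order (a step that is already met when the one before it is completed fails the run):
1. the slide is fully home under the press head, capsules still open (x of slide in the frame of press between -0.004 and 0.004 m and y of slide in the frame of press between -0.005 and 0.005 m and angle between the x axis of slide and the x axis of press, either way round below 0.08 rad and value of joint cap_frame below 0.002 m), for 0.2 s.
2. the lever is all the way down and the capsules are closed (x of slide in the frame of press between -0.004 and 0.004 m and y of slide in the frame of press between -0.005 and 0.005 m and angle between the x axis of slide and the x axis of press, either way round below 0.08 rad and value of joint press_lever above 0.7 rad and value of joint cap_frame above 0.004 m), for 0.1 s.
At the end, for the whole second after the job is handed in: The slide rests flat on the bed, within 4 mm of its stops, within 5 mm of the middle between the rails and 0.08 rad of straight; the capsules are closed (upper plate at least 4 mm down); the lever has come back up (below 0.08 rad) (x of slide in the frame of press between -0.004 and 0.004 m and y of slide in the frame of press between -0.005 and 0.005 m and angle between the x axis of slide and the x axis of press, either way round below 0.08 rad and value of joint cap_frame above 0.004 m and value of joint press_lever below 0.08 rad and linear speed of slide below 0.01 m/s and z of slide in the frame of press below 0.021 m and angle between slide's own z axis and vertical below 0.05 rad); the robot touches nothing.
It fails at once if the slide is tipped by more than 0.12 rad (angle between slide's own z axis and vertical above 0.12 rad).
It fails at once if the slide is lifted more than 6 mm off the bed (z of slide in the frame of press above 0.024 m).
It fails at once if the capsules are pressed (over 2 mm) while the slide is not home (value of joint cap_frame above 0.002 m and x of slide in the frame of press below -0.006 m).
It fails at once if a jar or the bottle beside the press is moved more than 15 mm or tipped (distance of any of jar_a, jar_b, small_bottle from where it was at the start of the episode above 0.015 m or angle between any of jar_a, jar_b, small_bottle's own z axis and vertical above 0.3 rad).
It also fails if it takes over 58 s, if anything falls off the work surface, if the arm or the gripper's body presses on something with over 40 N, if the wrist force passes 120 N, or if a joint passes its speed limit or range.

## Working session

There is one attempt and no reset: what is moved stays moved. The work goes in short steps, Python scripts to look and compute and a tool call to move; the robot and the scene stay as the last step left them, time stands still between calls to the robot, and variables do not carry over. Pictures are saved under pics/ and viewed, at most 13 in all, crops included, and the job is handed in when it is done.

Besides the shell and the picture viewer there is one more tool, called as name(argument=value, ...), one argument or row to a line, values as JSON. jog_arm: Moves the arm, as the interface text tells. Its arguments: {"type":"object","properties":{"increments":{"type":"array","items":{"type":"number"}}},"required":["increments"]}

```bash
mkdir -p pics; ls; python3 - <<'E'
from bench import *
import cv2
for n in ("scene","side"):
    cv2.imwrite(f"pics/{n}0.png",get_image(n))
    p=camera_params(n);print(n,p)
o=get_obs();print(o)
E
```

```text
pics
scene {'fx': 574.749243810671, 'fy': 574.749243810671, 'cx': 322.7112713217972, 'cy': 232.51347015357763, 'R': array([[ 0.63588718, -0.77155825, -0.01858372],
       [-0.61192093, -0.48935455, -0.6213573 ],
       [ 0.47031933,  0.40648491, -0.78330693]]), 't': array([-0.49522596,  0.29003495,  0.92553072])}
side {'fx': 527.1964591266292, 'fy': 527.1964591266292, 'cx': 332.3941994898862, 'cy': 236.88635966005484, 'R': array([[ 0.83436622, -0.55078271, -0.02171223],
       [-0.37866564, -0.5441164 , -0.74869865],
       [ 0.40055629,  0.63291054, -0.66255483]]), 't': array([-0.54592061,  0.17878273,  0.87623372])}
{'t': 0.1, 'qpos': array([-2.46412015, 26.83248958, -0.663844  , 91.87677267,  0.34388248,
       61.38809158, -3.22478182]), 'qvel': array([-0.03892828, -0.06425213, -0.03784359, -0.05113136, -0.03547915,
       -0.00247108, -0.07262678]), 'joint_torque': array([ 1.06754396e-03, -5.33521950e+01,  2.19214533e-02, -2.51963443e+01,
        1.15740488e-02,  4.25570266e-03,  1.47225879e-06]), 'ee_pos': array([ 6.49599096e-01, -6.37250142e-05,  3.03007951e-01]), 'tcp_rot': array([-1.79904886e+02,  7.33291302e-03,  8.99968964e+01]), 'contact_force': array([-0.21399611,  0.23614197,  0.43578451]), 'wrist_torque': array([-0.03664283, -0.00634632, -0.03589107]), 'gripper_force': 0.0, 'gripper_width': 0.08548786383513603}
```

View pics/scene0.png

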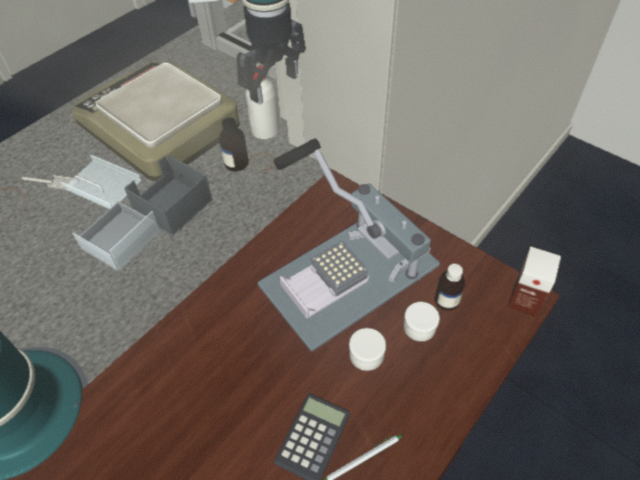

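View pics/side0.png

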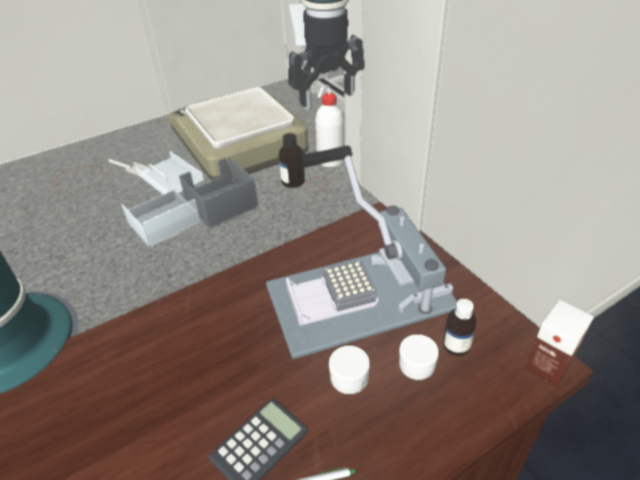

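The scene shows the press with its bed corners at about (260,284), (314,345), (438,263), the lip at (282,280)–(304,314) and the grip at (275,162)–(318,145). I'll enlarge both views for precise corners.

```bash
cat > h.py <<'E'
import numpy as np, cv2
from bench import *
def ray(n,uv):
    p=camera_params(n);d=p["R"].T@np.array([(uv[0]-p["cx"])/p["fx"],(uv[1]-p["cy"])/p["fy"],1]);return -p["R"].T@p["t"],d
def plane(n,uv,z):
    c,d=ray(n,uv);return c+d*(z-c[2])/d[2]
def tri(n1,u1,n2,u2):
    c,d=ray(n1,u1);e,f=ray(n2,u2);s=np.linalg.lstsq(np.c_[d,-f],e-c,rcond=None)[0]
    a,b=c+d*s[0],e+f*s[1];return (a+b)/2,np.linalg.norm(a-b)
def proj(n,X):
    p=camera_params(n);q=p["R"]@np.array(X)+p["t"];return np.array([p["fx"]*q[0]/q[2]+p["cx"],p["fy"]*q[1]/q[2]+p["cy"]])
E
python3 - <<'E'
from h import *
a=cv2.imread("pics/scene0.png");b=cv2.imread("pics/side0.png")
cv2.imwrite("pics/sc_crop.png",cv2.resize(a[180:360,250:450],None,fx=4,fy=4,interpolation=cv2.INTER_CUBIC)[:600*1+120][:600])
cv2.imwrite("pics/sd_crop.png",cv2.resize(b[220:360,260:460],None,fx=4,fy=4,interpolation=cv2.INTER_CUBIC))
for n,ps in(("scene",[(260,284),(314,345),(438,263)]),("side",[(267,289),(292,355),(456,302)])):
    print(n,[plane(n,p,.024).round(4) for p in ps])
print(tri("scene",(275,162),"side",(306,159)),tri("scene",(318,145),"side",(351,151)))
E
```

```text
scene [array([ 0.4177, -0.1508,  0.024 ]), array([ 0.3857, -0.3056,  0.024 ]), array([ 0.6584, -0.3763,  0.024 ])]
side [array([ 0.4123, -0.1593,  0.024 ]), array([ 0.3784, -0.305 ,  0.024 ]), array([ 0.6627, -0.3683,  0.024 ])]
(array([ 0.536643  , -0.1025926 ,  0.21395023]), np.float64(0.005516587585910671)) (array([ 0.60153325, -0.14263672,  0.22728934]), np.float64(0.0035433896068772265))
```

View pics/sc_crop.png

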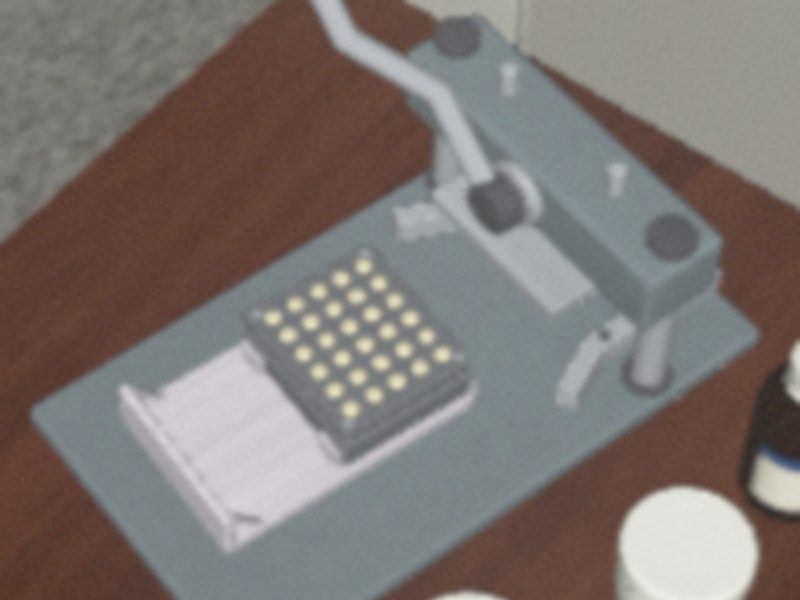

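View pics/sd_crop.png

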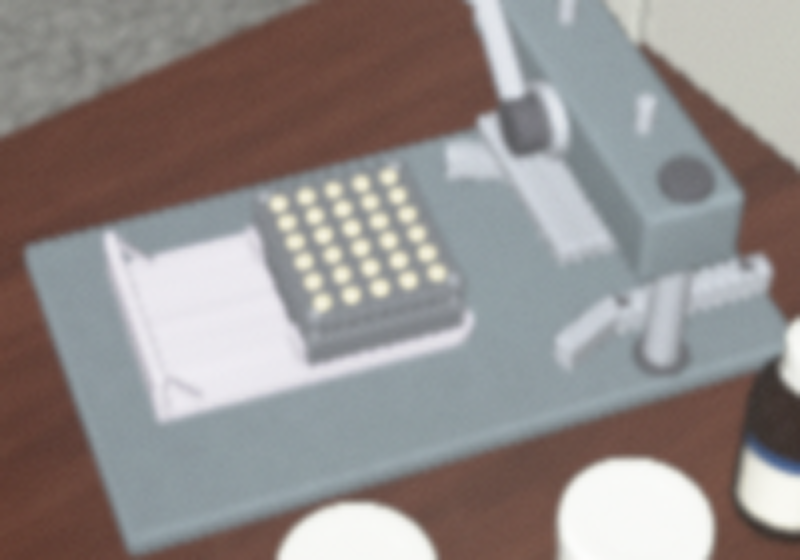

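```bash
python3 - <<'E'
from h import *
S=lambda p:(p[0]/4+250-.4,p[1]/4+180-.4); D=lambda p:(p[0]/4+260-.4,p[1]/4+220-.4)
def show(t,pp,z,n,f):
    print(t,n,[plane(n,f(p),z)[:2].round(4).tolist() for p in pp]);return np.array([plane(n,f(p),z)[:2] for p in pp])
bs=show("bed",[(35,412),(258,662),(757,335)],.024,"scene",S)
bd=show("bed",[(27,250),(133,552),(785,345)],.024,"side",D)
T=[]
for b in(bs,bd):
    B=b.copy();print(np.linalg.norm(b[1]-b[0]),np.linalg.norm(b[2]-b[1]))
    x=(b[2]-b[1]);yw=np.arctan2(x[1],x[0]); y=b[0]-b[1];yw2=np.arctan2(-y[0],y[1])
    # average of two corners opp = centre at x=-87.5
    c=(b[0]+b[2])/2; yaw=(yw*295+yw2*170)/465; o=c+.0875*np.array([np.cos(yaw),np.sin(yaw)]);T.append([*o,yaw]);print(o,yw,yw2)
o=np.mean(T,0);print("press",o)
fs=show("cap",[(273,317),(365,265),(443,354),(350,410)],.059,"scene",S)
fd=show("cap",[(278,203),(389,177),(437,272),(322,302)],.059,"side",D)
for f,t in((fs,T[0]),(fd,T[1])):
    c=f.mean(0);x=f[1]-f[0]+f[2]-f[3];yaw=np.arctan2(x[1],x[0]);c_,s=np.cos(t[2]),np.sin(t[2]);r=np.array([[c_,s],[-s,c_]])@(c-t[:2])
    print("slide",c,yaw,"in press",r,yaw-t[2])
show("lipbot",[(130,412),(230,550)],.024,"scene",S);show("lipbot",[(160,420)],.024,"side",D)
show("liptop",[(122,390)],.05,"scene",S);show("liptop",[(108,235)],.05,"side",D)
w=lambda x,y,z:o[:2].tolist()+[z]
for n in("scene","side"):
  print(n,[proj(n,[o[0]+x*np.cos(o[2])-.138*np.sin(o[2]),o[1]+x*np.sin(o[2])+.138*np.cos(o[2]),.221]).round(1) for x in(-.138,-.053)])
E
```

```text
bed scene [[0.418, -0.1464], [0.3857, -0.3059], [0.6587, -0.378]]
bed side [[0.4192, -0.1439], [0.3771, -0.3099], [0.6565, -0.3744]]
0.1627033566961746 0.28234945416113866
[ 0.62340123 -0.28272329] -0.25819081610394645 -0.2002297578674647
0.17127245387729537 0.2868095228050509
[ 0.62296159 -0.2795241 ] -0.2268673788025728 -0.2487087466431851
press [ 0.62318141 -0.28112369 -0.23592657]
cap scene [[0.5076, -0.2136], [0.5563, -0.2276], [0.5392, -0.2852], [0.4903, -0.2716]]
cap side [[0.5088, -0.2124], [0.5572, -0.2266], [0.541, -0.2837], [0.4924, -0.2705]]
slide [ 0.52338825 -0.24950013] -0.27602944077115177 in press [-0.10501768  0.00881258] -0.03902868896871478
slide [ 0.52486561 -0.24829763] -0.27488927758617676 in press [-0.10266949  0.00754238] -0.04003688258381022
lipbot scene [[0.4451, -0.1801], [0.4191, -0.2619]]
lipbot side [[0.4189, -0.26]]
liptop scene [[0.44, -0.1825]]
liptop side [[0.4427, -0.1794]]
scene [array([274.7, 166. ]), array([316. , 144.1])]
side [array([300.4, 162.8]), array([348.6, 152.4])]
```

```bash
python3 - <<'E'
from h import *
from scipy.spatial.transform import Rotation as Ro
y=-.24
for t in(0,.2,.3):
    R=Ro.from_rotvec(-t*np.array([-np.sin(y),np.cos(y),0]))*Ro.from_rotvec([0,0,np.pi/2+y])
    print(t,R.as_rotvec().round(3),(R*Ro.from_euler("xyz",[180,0,90],degrees=True)).apply([0,0,1]).round(3))
print(tcp_to_grasp)
E
```

```text
0 [0.    0.    1.331] [ 0.  0. -1.]
0.2 [-0.17  -0.133  1.326] [ 0.193 -0.047 -0.98 ]
0.3 [-0.254 -0.2    1.32 ] [ 0.287 -0.07  -0.955]
0.0539
```

jog_arm(
  increments=[-0.06, 0, 0, 0, 0, 0, 0.05, -0.12, 0, 0, 0, 0, 0.17, 0.05, -0.18, 0, 0, 0, 0, 0.34, 0.05, -0.24, -0.02, 0, 0, 0, 0.51, 0.05, -0.26, -0.04, 0, 0, 0, 0.68, 0.05, -0.26, -0.08, 0, 0, 0, 0.85, 0.05, -0.26, -0.12, 0, 0, 0, 1.02, 0.05, -0.26, -0.16, 0, 0, 0, 1.19, 0.05, -0.26, -0.2, 0, 0, 0, 1.331, 0.05, -0.26, -0.21, 0, 0, 0, 1.331, 0.05],
)

```text
t: 1.35
ee_pos: [0.3894, -0.2122, 0.3037]
tcp_rot: [-180.0, -0.0, 166.0]
contact_force: [0.0, 0.3, -0.7]
gripper_width: 0.05
gripper_force: 0.0
```

jog_arm(
  increments=[-0.006, 0, -0.04, -0.024, -0.097, 0, 0.05, -0.006, 0, -0.09, -0.048, -0.194, 0, 0.05, -0.006, 0, -0.14, -0.048, -0.194, 0, 0.05, -0.006, 0, -0.17, -0.048, -0.194, 0, 0.05, -0.006, 0, -0.17, -0.048, -0.194, 0, 0.05, -0.006, 0, -0.17, -0.048, -0.194, 0, 0.05],
)

```text
t: 2.1
ee_pos: [0.3846, -0.21, 0.1348]
tcp_rot: [-180.0, 11.5, 166.3]
contact_force: [1.1, -0.2, 0.2]
gripper_width: 0.0499
gripper_force: 0.0
```

```bash
python3 - <<'E'
from h import *
o=get_obs();print(o["ee_pos"],o["tcp_rot"],o["qpos"],o["contact_force"])
w=get_image("wrist");cv2.imwrite("pics/w1.png",w)
a=get_image("scene")[150:350,200:440];cv2.imwrite("pics/s1.png",cv2.resize(a,None,fx=3,fy=3,interpolation=cv2.INTER_CUBIC)[:600,:800])
E
```

```text
[ 0.38464851 -0.20997076  0.13476267] [-179.97545594   11.5214368   166.25474767] [ 24.59686109  20.34354707   1.05431477 133.3845697  -10.27724857
  15.21739088 111.46030146] [ 1.071568   -0.24875688  0.17264152]
```

View pics/s1.png

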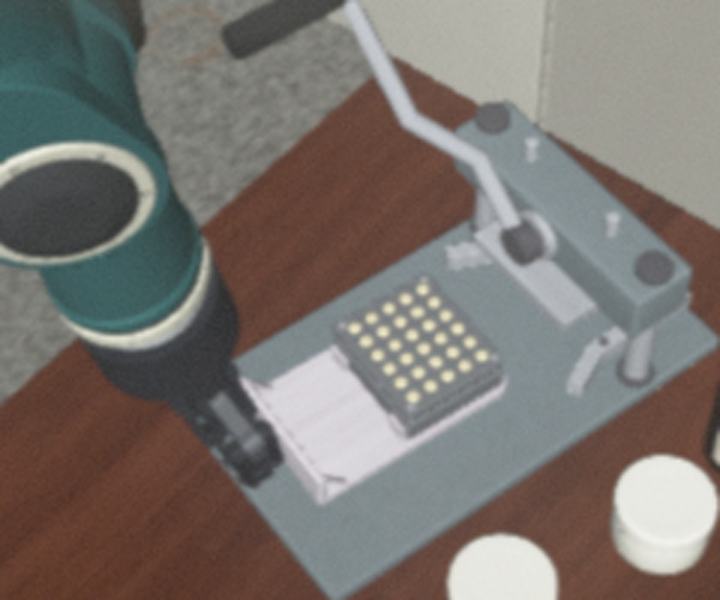

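The fingers stand just behind the lip (lip ends at crop (248,380) and (320,500)); I check the wrist view for clearance.

View pics/w1.png

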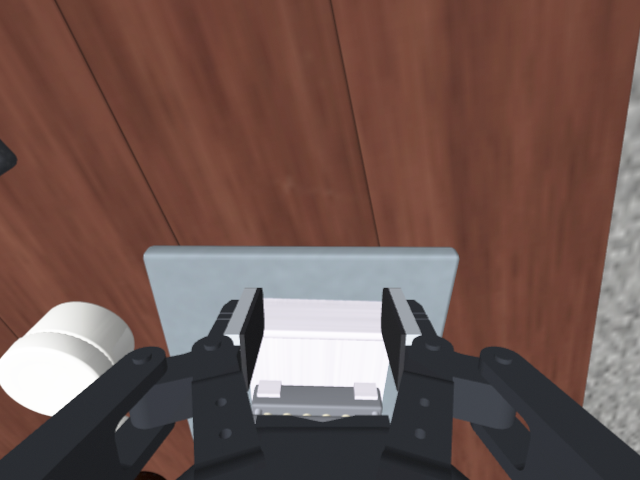

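Bed near edge spans (145,247)–(458,247), level, so tool yaw matches the press. The lip's outer bottom edge runs (265,298)–(382,300), between the fingers; fingertips at rows ~288. I'll convert these.

```bash
python3 - <<'E'
from h import *
for p in[(145,250),(458,250)]: print("bed",plane("wrist",p,.024).round(4))
for p in[(265,298),(382,300)]: print("lip bot",plane("wrist",p,.024).round(4),"as top",plane("wrist",p,.05).round(4))
for p in[(265,336),(385,338)]: print("lip top in",plane("wrist",p,.05).round(4))
from scipy.spatial.transform import Rotation as Ro
o=get_obs();R=Ro.from_euler("xyz",o["tcp_rot"],degrees=True)
for d in(.06,.073):
  for q in([.011,.025,d],[-.011,.025,d],[.011,-.025,d],[-.011,-.025,d]):
    X=o["ee_pos"]+R.apply(q);print(q,X.round(4),proj("wrist",X).round(0))
E
```

```text
bed [ 0.3749 -0.3039  0.024 ]
bed [ 0.4139 -0.1445  0.024 ]
lip bot [ 0.4204 -0.2527  0.024 ] as top [ 0.4009 -0.2426  0.05  ]
lip bot [ 0.4376 -0.1886  0.024 ] as top [ 0.4153 -0.1887  0.05  ]
lip top in [ 0.4244 -0.2503  0.05  ]
lip top in [ 0.4403 -0.1912  0.05  ]
[0.011, 0.025, 0.06] [ 0.3921 -0.1863  0.0743] [387. 294.]
[-0.011, 0.025, 0.06] [ 0.4131 -0.1915  0.0788] [384. 343.]
[0.011, -0.025, 0.06] [ 0.3803 -0.2349  0.0744] [259. 294.]
[-0.011, -0.025, 0.06] [ 0.4012 -0.24    0.0788] [262. 343.]
[0.011, 0.025, 0.073] [ 0.3947 -0.187   0.0616] [382. 280.]
[-0.011, 0.025, 0.073] [ 0.4156 -0.1921  0.066 ] [380. 325.]
[0.011, -0.025, 0.073] [ 0.3828 -0.2355  0.0616] [264. 280.]
[-0.011, -0.025, 0.073] [ 0.4037 -0.2407  0.0661] [266. 326.]
```

jog_arm(
  increments=[0, 0, -0.02, 0, 0, 0, 0.05, 0, 0, -0.036, 0, 0, 0, 0.05, 0, 0, -0.036, 0, 0, 0, 0.05, 0.008, -0.002, -0.036, 0, 0, 0, 0.05, 0.015, -0.004, -0.036, 0, 0, 0, 0.05, 0.02, -0.005, -0.036, 0, 0, 0, 0.05, 0.025, -0.007, -0.036, 0, 0, 0, 0.05, 0.03, -0.009, -0.036, 0, 0, 0, 0.05, 0.035, -0.011, -0.036, 0, 0, 0, 0.05, 0.04, -0.013, -0.036, 0, 0, 0, 0.05, 0.045, -0.015, -0.036, 0, 0, 0, 0.05, 0.05, -0.017, -0.036, 0, 0, 0, 0.05],
)

```text
t: 3.7
ee_pos: [0.4344, -0.2271, 0.0978]
tcp_rot: [-180.0, 11.5, 166.3]
contact_force: [-1.9, 0.7, -1.4]
gripper_width: 0.0497
gripper_force: 0.9
```

```bash
python3 - <<'E'
from h import *
o=get_obs();print(o["ee_pos"],o["contact_force"],o["wrist_torque"])
w=get_image("wrist")
a=get_image("scene")[150:350,200:440];a=cv2.resize(a,None,fx=1.667,fy=1.667,interpolation=cv2.INTER_CUBIC)
b=get_image("side")[200:360,250:470];b=cv2.resize(b,(400,291),interpolation=cv2.INTER_CUBIC)
c=np.zeros((600,800,3),np.uint8);c[:333,:400]=a[:333,:400];c[:291,400:]=b;c[333:,:356]=cv2.resize(w,(356,267));cv2.imwrite("pics/m2.png",c)
E
```

```text
[ 0.43442996 -0.22712169  0.09777949] [-1.93088848  0.70683596 -1.36086306] [0.13046695 0.6587511  0.02030055]
```

View pics/m2.png

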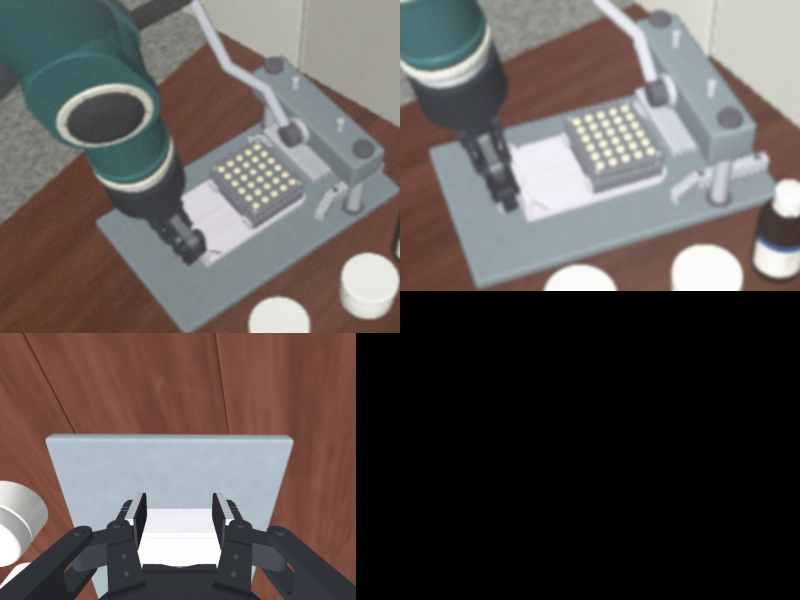

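The slide moves flat and straight, its frame now near the lead-ins, with about 2 N of push. Continue.

jog_arm(
  increments=[0.005, -0.002, 0, 0, 0, 0, 0.05, 0.01, -0.004, 0, 0, 0, 0, 0.05, 0.015, -0.006, 0, 0, 0, 0, 0.05, 0.02, -0.008, 0, 0, 0, 0, 0.05, 0.025, -0.01, 0, 0, 0, 0, 0.05, 0.03, -0.012, 0, 0, 0, 0, 0.05, 0.034, -0.013, 0, 0, 0, 0, 0.05, 0.038, -0.014, 0, 0, 0, 0, 0.05, 0.042, -0.015, 0, 0, 0, 0, 0.05, 0.046, -0.016, 0, 0, 0, 0, 0.05, 0.05, -0.017, 0, 0, 0, 0, 0.05],
)

```text
t: 5.22
ee_pos: [0.4843, -0.2441, 0.0979]
tcp_rot: [-180.0, 11.5, 166.3]
contact_force: [-2.6, -0.8, -0.9]
gripper_width: 0.0501
gripper_force: 1.3
```

jog_arm(
  increments=[0.004, -0.001, 0, 0, 0, 0, 0.05, 0.008, -0.002, 0, 0, 0, 0, 0.05, 0.011, -0.003, 0, 0, 0, 0, 0.05, 0.013, -0.0035, 0, 0, 0, 0, 0.05, 0.013, -0.0035, 0, 0, 0, 0, 0.05],
)

```text
t: 5.85
ee_pos: [0.4974, -0.2476, 0.098]
tcp_rot: [-180.0, 11.5, 166.3]
contact_force: [-1.3, 0.3, -0.8]
gripper_width: 0.0502
gripper_force: 0.6
```

jog_arm(
  increments=[0.002, -0.0005, 0, 0, 0, 0, 0.05, 0.004, -0.001, 0, 0, 0, 0, 0.05, 0.004, -0.001, 0, 0, 0, 0, 0.05],
)

```text
t: 6.22
ee_pos: [0.5014, -0.2486, 0.098]
tcp_rot: [-180.0, 11.5, 166.3]
contact_force: [-2.8, -0.2, -0.3]
gripper_width: 0.0498
gripper_force: 0.9
```

jog_arm(
  increments=[0.002, -0.0005, 0, 0, 0, 0, 0.05, 0.003, -0.0007, 0, 0, 0, 0, 0.05, 0.003, -0.0007, 0, 0, 0, 0, 0.05],
)

```text
t: 6.6
ee_pos: [0.5042, -0.2493, 0.0979]
tcp_rot: [-180.0, 11.5, 166.3]
contact_force: [-1.9, -0.7, 0.4]
gripper_width: 0.05
gripper_force: 1.2
```

```bash
python3 - <<'E'
from h import *
for p in (1,):
  o=get_obs();print(o["ee_pos"],o["contact_force"])
w=get_image("wrist");a=get_image("scene")[150:350,200:440];a=cv2.resize(a,None,fx=1.667,fy=1.667,interpolation=cv2.INTER_CUBIC)
b=get_image("side")[200:360,250:470];b=cv2.resize(b,(400,291),interpolation=cv2.INTER_CUBIC)
c=np.zeros((600,800,3),np.uint8);c[:333,:400]=a[:333,:400];c[:291,400:]=b;c[333:,:356]=cv2.resize(w,(356,267));c[300:,400:]=cv2.resize(w[240:,160:480],(400,300));cv2.imwrite("pics/m3.png",c)
E
```

```text
[ 0.50419308 -0.24930372  0.09791922] [-1.86458112 -0.66398528  0.39356296]
```

View pics/m3.png

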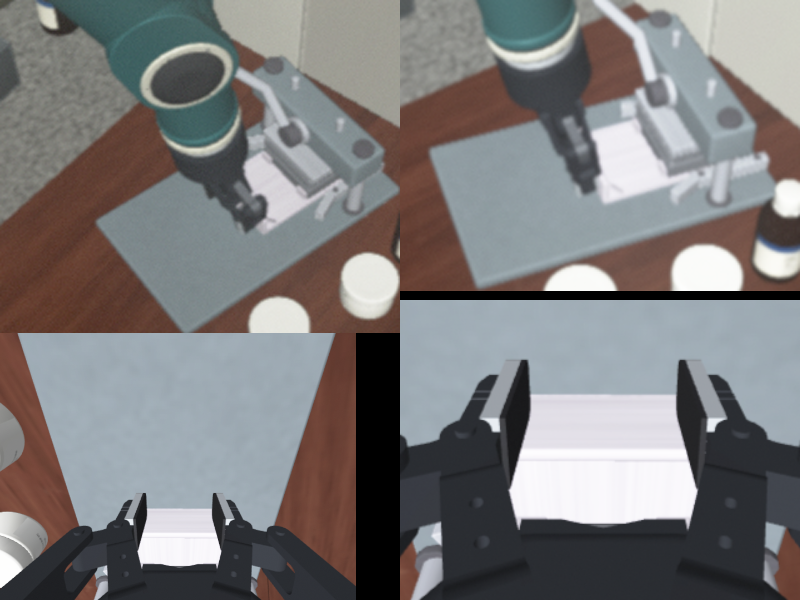

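The frame is nearly all under the platen, no stop force yet; keep nudging until the force rises.

jog_arm(
  increments=[0.002, -0.0005, 0, 0, 0, 0, 0.05, 0.003, -0.0007, 0, 0, 0, 0, 0.05, 0.003, -0.0007, 0, 0, 0, 0, 0.05],
)

```text
t: 7.12
ee_pos: [0.5057, -0.2497, 0.0977]
tcp_rot: [180.0, 11.3, 166.2]
contact_force: [-7.4, 1.3, 5.2]
gripper_width: 0.0501
gripper_force: 3.9
```

jog_arm(
  increments=[0.001, -0.0003, 0, 0, 0, 0, 0.05, 0.002, -0.0005, 0, 0, 0, 0, 0.05, 0.002, -0.0005, 0, 0, 0, 0, 0.05],
)

```text
t: 7.5
ee_pos: [0.506, -0.2499, 0.0972]
tcp_rot: [180.0, 11.1, 166.2]
contact_force: [-11.9, 2.6, 8.0]
gripper_width: 0.0498
gripper_force: 6.2
```

Slide is against the stops (12 N, no more motion). Back off, rise, straighten the tool and shut the fingers; then head over the lever grip.

jog_arm(
  increments=[-0.01, 0.0025, 0, 0, 0, 0, 0.05, -0.035, 0.0085, 0, 0, 0, 0, 0.05, -0.04, 0.01, 0.05, 0, 0, 0, 0.05, -0.04, 0.01, 0.11, 0, 0, 0, 0, -0.04, 0.01, 0.17, 0, 0, 0, 0, -0.04, 0.01, 0.23, 0, 0, 0, 0, -0.04, 0.01, 0.272, 0.024, 0.097, 0, 0, -0.04, 0.01, 0.272, 0.048, 0.194, 0, 0, -0.04, 0.01, 0.272, 0.048, 0.194, 0, 0],
)

```text
t: 8.62
ee_pos: [0.4705, -0.2402, 0.3704]
tcp_rot: [-180.0, 0.2, 166.3]
contact_force: [0.1, 0.5, -1.5]
gripper_width: -0.0001
gripper_force: 0.0
```

```bash
python3 - <<'E'
from h import *
o=get_obs();print(o["ee_pos"],o["tcp_rot"],o["qpos"].round(1),o["contact_force"])
f=np.array([.9715,-.2377]);l=np.array([.2377,.9715]);P=np.array([.627,-.2793])
for t in[40,35,30,25,20,15,10,5,0,-3,-5]:
    r=np.radians(t);print(t,(P-.097*f+.18*np.cos(r)*l).round(4),round(.105+.18*np.sin(r)+.011+.073,4))
print("bottle",plane("scene",(235,169),0),plane("side",(292,184),0))
b=get_image("side");a=get_image("scene")
c=np.zeros((480,800,3),np.uint8);c[:,:400]=cv2.resize(a[100:340,220:420],(400,480));c[:,400:]=cv2.resize(b[100:340,260:460],(400,480));cv2.imwrite("pics/m4.png",c)
E
```

```text
[ 0.47051112 -0.24024203  0.37035952] [-179.98751762    0.20024903  166.34594013] [ 15.8  10.9   8.7 105.1  -1.9  63.9 101.6] [ 0.09522826  0.46717697 -1.54061227]
40 [ 0.5655 -0.1223] 0.3047
35 [ 0.5678 -0.113 ] 0.2922
30 [ 0.5698 -0.1048] 0.279
25 [ 0.5715 -0.0978] 0.2651
20 [ 0.573  -0.0919] 0.2506
15 [ 0.5741 -0.0873] 0.2356
10 [ 0.5749 -0.084 ] 0.2203
5 [ 0.5754 -0.082 ] 0.2047
0 [ 0.5756 -0.0814] 0.189
-3 [ 0.5755 -0.0816] 0.1796
-5 [ 0.5754 -0.082 ] 0.1733
bottle [0.61207295 0.11156452 0.        ] [0.62150329 0.11716962 0.        ]
```

View pics/m4.png

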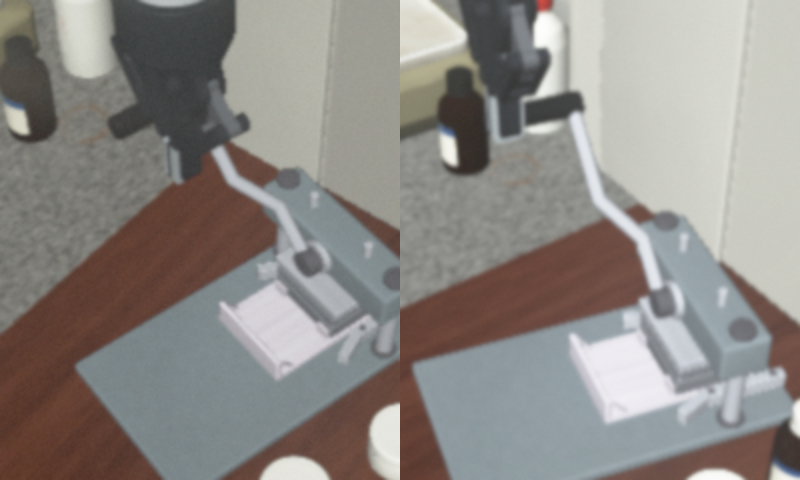

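The slide sits square under the platen with the frame under the head; the lever is at rest. Now move over the grip.

jog_arm(
  increments=[0.03, 0.04, 0, 0, 0, 0, 0, 0.06, 0.08, 0, 0, 0, 0, 0, 0.095, 0.118, 0, 0, 0, 0, 0, 0.095, 0.118, -0.03, 0, 0, 0, 0, 0.095, 0.118, -0.05, 0, 0, 0, 0, 0.095, 0.118, -0.058, 0, 0, 0, 0, 0.095, 0.118, -0.058, 0, 0, 0, 0],
)

```text
t: 9.6
ee_pos: [0.5636, -0.1226, 0.3115]
tcp_rot: [180.0, -0.0, 166.2]
contact_force: [0.1, 0.5, 1.2]
gripper_width: 0.0003
gripper_force: 0.0
```

```bash
python3 - <<'E'
from h import *
a=get_image("scene");b=get_image("side");w=get_image("wrist")
c=np.zeros((600,800,3),np.uint8);c[:300,:400]=cv2.resize(a[80:230,220:420],(400,300));c[:300,400:]=cv2.resize(b[80:230,260:460],(400,300));c[300:,:400]=cv2.resize(w,(400,300));cv2.imwrite("pics/m5.png",c)
E
```

```text
(no output)
```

View pics/m5.png

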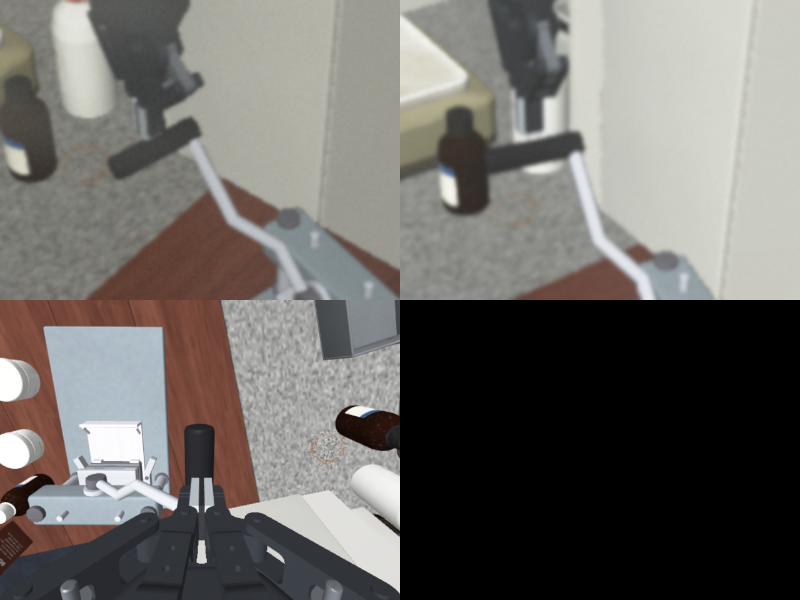

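Fingertips stand centred over the grip (wrist view, grip columns 187–214). Push down along the arc.

jog_arm(
  increments=[0.001, 0.002, -0.01, 0, 0, 0, 0, 0.002, 0.009, -0.019, 0, 0, 0, 0, 0.003, 0.013, -0.025, 0, 0, 0, 0, 0.004, 0.017, -0.032, 0, 0, 0, 0, 0.005, 0.021, -0.039, 0, 0, 0, 0, 0.006, 0.024, -0.046, 0, 0, 0, 0, 0.007, 0.027, -0.053, 0, 0, 0, 0, 0.008, 0.03, -0.061, 0, 0, 0, 0, 0.008, 0.03, -0.061, 0, 0, 0, 0],
)

```text
t: 10.88
ee_pos: [0.572, -0.0911, 0.2505]
tcp_rot: [179.9, -0.1, 166.3]
contact_force: [0.4, 3.9, 5.8]
gripper_width: 0.0003
gripper_force: 2.4
```

jog_arm(
  increments=[0.001, 0.003, -0.008, 0, 0, 0, 0, 0.001, 0.005, -0.015, 0, 0, 0, 0, 0.002, 0.007, -0.023, 0, 0, 0, 0, 0.002, 0.008, -0.03, 0, 0, 0, 0, 0.0025, 0.009, -0.038, 0, 0, 0, 0, 0.0025, 0.01, -0.046, 0, 0, 0, 0, 0.003, 0.01, -0.054, 0, 0, 0, 0, 0.003, 0.0105, -0.061, 0, 0, 0, 0, 0.003, 0.0105, -0.066, 0, 0, 0, 0, 0.003, 0.0105, -0.071, 0, 0, 0, 0, 0.003, 0.0105, -0.071, 0, 0, 0, 0],
)

```text
t: 12.25
ee_pos: [0.575, -0.0816, 0.18]
tcp_rot: [180.0, -0.0, 166.3]
contact_force: [1.9, 3.7, 4.2]
gripper_width: -0.0
gripper_force: 2.4
```

jog_arm(
  increments=[0, 0, -0.002, 0, 0, 0, 0, 0, 0, -0.004, 0, 0, 0, 0, 0, 0, -0.004, 0, 0, 0, 0],
)

```text
t: 12.62
ee_pos: [0.5751, -0.0817, 0.1783]
tcp_rot: [180.0, 0.0, 166.3]
contact_force: [-4.2, 5.2, 19.5]
gripper_width: 0.0002
gripper_force: 9.8
```

Lever on its stop (19.5 N). Hold briefly, then back up the arc with the lever following.

jog_arm(
  increments=[0, 0, 0, 0, 0, 0, 0, 0, 0, 0, 0, 0, 0, 0, 0, 0, 0.014, 0, 0, 0, 0, 0, 0, 0.03, 0, 0, 0, 0, -0.001, -0.002, 0.045, 0, 0, 0, 0, -0.002, -0.006, 0.06, 0, 0, 0, 0, -0.003, -0.01, 0.075, 0, 0, 0, 0, -0.004, -0.016, 0.09, 0, 0, 0, 0, -0.006, -0.023, 0.105, 0, 0, 0, 0, -0.008, -0.031, 0.12, 0, 0, 0, 0, -0.01, -0.041, 0.135, 0, 0, 0, 0],
)

```text
t: 14.0
ee_pos: [0.5648, -0.1232, 0.3117]
tcp_rot: [180.0, -0.0, 166.3]
contact_force: [-0.4, 1.0, 0.8]
gripper_width: 0.0003
gripper_force: 0.0
```

jog_arm(
  increments=[0, 0, 0.02, 0, 0, 0, 0, 0, 0, 0.05, 0, 0, 0, 0, -0.03, 0.01, 0.08, 0, 0, 0, 0, -0.08, 0.03, 0.08, 0, 0, 0, 0, -0.13, 0.05, 0.08, 0, 0, 0, 0, -0.13, 0.05, 0.08, 0, 0, 0, 0, -0.13, 0.05, 0.08, 0, 0, 0, 0],
)

```text
t: 14.88
ee_pos: [0.4356, -0.0732, 0.3916]
tcp_rot: [180.0, 0.1, 166.2]
contact_force: [-0.6, 0.5, -1.2]
gripper_width: 0.0001
gripper_force: 0.0
```

```bash
python3 - <<'E'
from h import *
o=get_obs();print(o["t"],o["ee_pos"],o["contact_force"])
a=get_image("scene");b=get_image("side")
c=np.zeros((480,800,3),np.uint8);c[:,:400]=cv2.resize(a[120:360,250:450],(400,480));c[:,400:]=cv2.resize(b[130:370,270:470],(400,480));cv2.imwrite("pics/m6.png",c)
E
```

```text
14.875 [ 0.43555485 -0.07323796  0.39160908] [-0.59655095  0.4893828  -1.18991059]
```

View pics/m6.png

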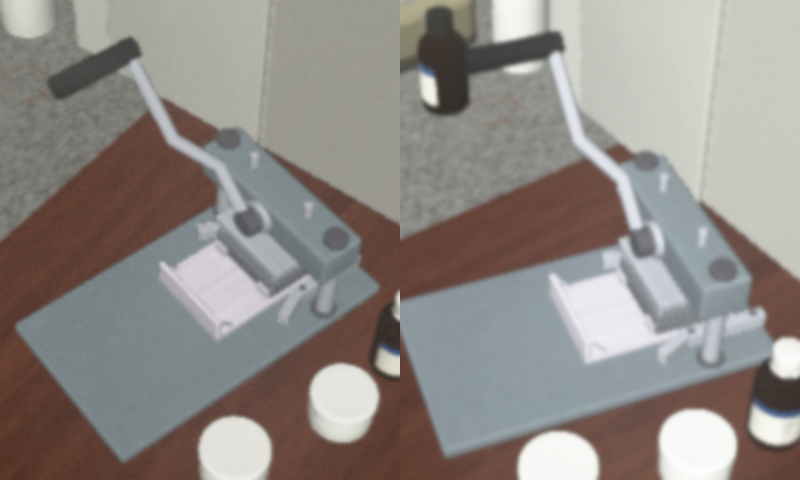

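The lever is back at rest, the slide is still home, the jars and bottle have not moved, and the arm is clear.

```bash
python3 -c "
from bench import *
print(hand_in())"
```

```text
the job is handed in; nothing more can be done
None
```

I handed the job in at about 15 s: the slide was pushed home against its stops, the lever was pressed down to its hard stop and came back up, and the jars and bottle stayed put. I couldn't read the capsule joint directly, so I'm taking the capsules as closed because the lever reached its stop.

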